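# Feel three rollers for drag and reject the gummed-up one

## Robot

A 6-joint arm with a two-finger parallel gripper is mounted at the origin on a cart in front of the work surface, level with it; the furniture and walls round the work are solid. World frame = base frame: x ahead of the robot, y to its left, z up, the work surface at z = 0. Lengths are in mm, angles in degrees, forces in N, time in s.
With the tool pointing down it reaches from about 300 to 850 mm from the base axis. Payload 4.2 kg.
Tool frame: the origin (TCP) lies midway between the tips of the shut fingers; the grasp point (between the pads) lies 19 mm behind it; z points along the fingers, y is the direction in which the jaws open and shut (so a half turn about z gives the same grasp; the last joint's range is limited). The gripper opens to 91 mm and grips with 3 to 60 N. Pads are 32 mm wide; open, the fingers measure 118 mm over their backs; the gripper's body (76 mm by 178 mm) begins 60 mm behind the grasp point.
Start: joints at [-66.52, 18.312, 89.639, -0, 72.044, -1.146], TCP at [239.601, -522.718, 213.976] pointing down, gripper open.
Joint ranges: [-177.97, 177.97], [-48.28, 115.42], [12.27, 149.76], [-77.06, 257.06], [2.81, 150.46], [-146.56, 146.56]. Speed limits (degrees/s): [147.25, 147.25, 180, 180, 180, 180].

## Interface

Orientations are given as [roll, pitch, yaw] about the fixed x, y, z axes, in that order (R = Rz(yaw) Ry(pitch) Rx(roll)).
In Python, from workcell import env gives the robot as it stands.
- The arm moves only by the shell command python3 -m jog 'ROWS' [FORCE]. ROWS is JSON, a list of rows, each an object of numbers: "dx", "dy", "dz": the shift along the world's x, y, z in m; "wx", "wy", "wz": the turn, a rotation vector about the world's x, y, z in rad; "grip": the gripper's target within -1 to 1 (shut at 1, half-way at 0, fully open at -1). In form: [{"dx": .., "dy": .., "dz": .., "wx": .., "wy": .., "wz": .., "grip": ..}, ...]. A call has 1 to 10 rows; each row shifts and turns the commanded pose from where the row before left it; what a row does not reach is not made up. A row lasts 1/10 s, in which the tool goes at most 50 mm and 8.59 degrees, less where a joint would pass 70% of its speed; a pose out of reach is approached as far as the arm can. A call with a gripper value outside its range is refused whole. The fingers move at their own pace and stop on an object; FORCE is the grip in N (left out, the last holds). Time passes only in rows, so rows that do not move let the fingers close. It gives the time, the measured TCP pose, the force and the opening at its end, in the units of the state.
- env.state(): the state, without advancing time (a new reading comes with each control period).
- env.grab_frame(name): name is "scene" or "side" or "wrist"; returns the picture (420x560x3 uint8, red, green, blue); there is no depth.
- env.get_calibration(name): a dict with "fx", "fy", "cx", "cy" (pixels), "k1" (the pictures are not rectified: a ray, as slopes to the right and down, at radius r is drawn at 1 + k1 r^2 times it, then the intrinsics apply), "R" (3x3) and "t" (3): a world point X has camera coordinates R X + t. Camera axes: x right, y down, z forward; pixel columns grow to the right and rows downward; lengths in mm; the calibration is good to about 2 mm. A picture is of the moment at which its call begins: read the wrist's pose just before it. get_calibration takes no time and is no camera call; for the wrist camera it gives the pose at the moment of the call.
- env.job_done(): hands the job in, once; it reports no verdict.
The state is a dict: "time_s": time; "qpos": joint angles; "qvel": joint speeds; "effort": joint torques, N m; "ee_pos": TCP position; "ee_rot": TCP orientation; "force": force on the tool from outside, world axes, zero at the start; "torque": the same for the moment, N m; "gripper_width": finger opening in mm.
Only numpy, scipy, OpenCV 4.12 (cv2) and the standard library are available. Lean on these libraries where they do the work, as an engineer would, in place of code of your own. Each camera call takes 0.05 s, during which the arm holds its last target. There are 200 camera calls.

## Task

Three rollers of the same look stand in the aluminium rack, and the bearing of one is gummed up. Feel all three where they stand: with the shut fingers push each wheel gently and slowly round by its pin, about 10 mm to begin with. If it drags, stop there; if it runs freely, push on to about half a turn from where it stood and leave it so. Never force or squeeze a wheel. Then lift the one that drags by its post, lower it (no dropping) fully home in the single dark reject nest and let go; the other two stay in the rack, and the bottle, stamp, ring gauge and bushing where they are.

Things in the scene. Friction and masses are not known exactly. Their poses are not given: they have to be found in the camera images.
- rack: fixed aluminium plate on the bench, 76 x 290 x 32 mm, with three square pockets in a row along its y axis (pitch 105 mm), each 42 mm square and 26 mm deep (floor 6 mm above the bench). Origin: centre of its underside.
- reject_nest: fixed dark steel block on the bench, 76 x 76 x 32 mm, with one square pocket, 44 mm square and 26 mm deep (floor 6 mm above the bench), mouth chamfered 3 mm: the place for the rejected roller. Origin: centre of its underside; the pocket's sides are parallel to its x and y axes.
- reject_nest_hole0 (a point): centre of the mouth of the reject nest's pocket, 32 mm above the bench.
- roller_a: one of three look-alike rollers (positions are shuffled) upright in the rack's pockets; 0.55 to 0.85 kg, 98 mm tall: foot 40 mm square, 30 mm high (play per side: 1 mm in rack, 2 mm in reject nest), a wheel, and a fixed square post, 14 mm wide, sides parallel to the foot's, from 30 to 98 mm; lift by the post's top 20 mm, fingers clear of the pin. Origin: centre of the foot's underside; z along post.
- wheel_a: roller_a's steel wheel, 88 mm diameter, 10 mm thick, 36 to 46 mm above the roller's underside; Origin: on its axis, underside; x points to the pin. Good bearing: under 1 N at the pin. Gummed-up: about 4 N plus 3.6 N per 20 mm/s of pin speed either way, and locks solid after 35 to 90 degrees. Over 15 N from the robot on a wheel or pin, pushing or squeezing, spoils it.
- pin_a (a point): top of the drive pin on roller_a's wheel: upright round pin of 8 mm diameter, 36 mm from the post's axis, 26 mm above the wheel (72 mm above the roller's underside). Push it round with the side of the shut fingers at about 20 mm/s; it stays where it is left. First contact may give a short knock of some 5 N as the foot takes up its play; only a lasting force is drag.
- roller_b: one of three look-alike rollers (positions are shuffled) upright in the rack's pockets; 0.55 to 0.85 kg, 98 mm tall: foot 40 mm square, 30 mm high (play per side: 1 mm in rack, 2 mm in reject nest), a wheel, and a fixed square post, 14 mm wide, sides parallel to the foot's, from 30 to 98 mm; lift by the post's top 20 mm, fingers clear of the pin. Origin: centre of the foot's underside; z along post.
- wheel_b: roller_b's steel wheel, 88 mm diameter, 10 mm thick, 36 to 46 mm above the roller's underside; Origin: on its axis, underside; x points to the pin. Good bearing: under 1 N at the pin. Gummed-up: about 4 N plus 3.6 N per 20 mm/s of pin speed either way, and locks solid after 35 to 90 degrees. Over 15 N from the robot on a wheel or pin, pushing or squeezing, spoils it.
- pin_b (a point): top of the drive pin on roller_b's wheel: upright round pin of 8 mm diameter, 36 mm from the post's axis, 26 mm above the wheel (72 mm above the roller's underside). Push it round with the side of the shut fingers at about 20 mm/s; it stays where it is left. First contact may give a short knock of some 5 N as the foot takes up its play; only a lasting force is drag.
- roller_c: one of three look-alike rollers (positions are shuffled) upright in the rack's pockets; 0.55 to 0.85 kg, 98 mm tall: foot 40 mm square, 30 mm high (play per side: 1 mm in rack, 2 mm in reject nest), a wheel, and a fixed square post, 14 mm wide, sides parallel to the foot's, from 30 to 98 mm; lift by the post's top 20 mm, fingers clear of the pin. Origin: centre of the foot's underside; z along post.
- wheel_c: roller_c's steel wheel, 88 mm diameter, 10 mm thick, 36 to 46 mm above the roller's underside; Origin: on its axis, underside; x points to the pin. Good bearing: under 1 N at the pin. Gummed-up: about 4 N plus 3.6 N per 20 mm/s of pin speed either way, and locks solid after 35 to 90 degrees. Over 15 N from the robot on a wheel or pin, pushing or squeezing, spoils it.
- pin_c (a point): top of the drive pin on roller_c's wheel: upright round pin of 8 mm diameter, 36 mm from the post's axis, 26 mm above the wheel (72 mm above the roller's underside). Push it round with the side of the shut fingers at about 20 mm/s; it stays where it is left. First contact may give a short knock of some 5 N as the foot takes up its play; only a lasting force is drag.
- bottle: white alcohol bottle with a spout, 62 x 82 x 179 mm, a bystander. Origin: centre of its underside.
- stamp: black upright hand stamp, 24 x 24 x 63 mm, a bystander. Origin: centre of its underside.
- ring_gauge: steel ring gauge lying flat, 58 mm diameter, 18 mm high, a bystander. Origin: centre of its underside.
- bushing: bronze bushing, 22 mm diameter, 21 mm high, a bystander. Origin: centre of its underside.
Mind the look-alikes: they are no part of the job. Leave any turquoise look-alike of the roller_a alone. What is shaped like the roller_c but turquoise is not meant.

How it is judged (in metres and radians):
On the way:
1. with all three rollers home in the rack, two wheels stand about half a turn from their start (pin over 60 mm away, 115 to 245 degrees) and the third has been felt (pin moved at least 5 mm) ((distance of each of pin_b, pin_c from where it was at the start of the episode above 0.06 m or distance of each of pin_a, pin_c from where it was at the start of the episode above 0.06 m or distance of each of pin_a, pin_b from where it was at the start of the episode above 0.06 m) and distance of each of pin_a, pin_b, pin_c from where it was at the start of the episode above 0.005 m and z of each of roller_a, roller_b, roller_c in the frame of rack below 0.01 m and angle between each of roller_a, roller_b, roller_c's own z axis and vertical below 0.12 rad and distance of each of roller_a, roller_b, roller_c from where it was at the start of the episode below 0.01 m), for 0.1 s.
At the end, for the whole second after the job is handed in: The gummed-up roller is in the reject nest, within 4 mm of the pocket floor and 6 mm of its centre; the other two, wheels left about half a turn round (pins over 60 mm from their start), are in their own rack pockets within 4 mm of the floor; all upright within 7 degrees, released and at rest (((z of roller_a in the frame of reject_nest below 0.01 m and angle between each of roller_a, roller_b, roller_c's own z axis and vertical below 0.12 rad and horizontal distance between roller_a and reject_nest_hole0 below 0.006 m and z of each of roller_b, roller_c in the frame of rack below 0.01 m and distance of each of roller_b, roller_c from where it was at the start of the episode below 0.01 m and distance of each of pin_b, pin_c from where it was at the start of the episode above 0.06 m) or (z of roller_b in the frame of reject_nest below 0.01 m and angle between each of roller_b, roller_a, roller_c's own z axis and vertical below 0.12 rad and horizontal distance between roller_b and reject_nest_hole0 below 0.006 m and z of each of roller_a, roller_c in the frame of rack below 0.01 m and distance of each of roller_a, roller_c from where it was at the start of the episode below 0.01 m and distance of each of pin_a, pin_c from where it was at the start of the episode above 0.06 m) or (z of roller_c in the frame of reject_nest below 0.01 m and angle between each of roller_c, roller_a, roller_b's own z axis and vertical below 0.12 rad and horizontal distance between roller_c and reject_nest_hole0 below 0.006 m and z of each of roller_a, roller_b in the frame of rack below 0.01 m and distance of each of roller_a, roller_b from where it was at the start of the episode below 0.01 m and distance of each of pin_a, pin_b from where it was at the start of the episode above 0.06 m)) and linear speed of each of roller_a, roller_b, roller_c below 0.02 m/s); the robot touches nothing.
It fails at once if the robot pressed on a wheel or its pin with more than 15 N (a bearing was forced, or a wheel squeezed) (contact force between any of the fingers, the arm and wheel_a above 15 N or contact force between any of the fingers, the arm and wheel_b above 15 N or contact force between any of the fingers, the arm and wheel_c above 15 N).
It fails at once if a roller was lifted out of the rack while the other two wheels did not both stand turned ((z of roller_a in the frame of rack above 0.025 m and not (distance of each of pin_b, pin_c from where it was at the start of the episode above 0.06 m)) or (z of roller_b in the frame of rack above 0.025 m and not (distance of each of pin_a, pin_c from where it was at the start of the episode above 0.06 m)) or (z of roller_c in the frame of rack above 0.025 m and not (distance of each of pin_a, pin_b from where it was at the start of the episode above 0.06 m))).
It fails at once if a roller was dropped into the reject nest (it came in faster than 0.4 m/s) ((linear speed of roller_a above 0.4 m/s and horizontal distance between roller_a and reject_nest_hole0 below 0.03 m and z of roller_a in the frame of reject_nest below 0.04 m) or (linear speed of roller_b above 0.4 m/s and horizontal distance between roller_b and reject_nest_hole0 below 0.03 m and z of roller_b in the frame of reject_nest below 0.04 m) or (linear speed of roller_c above 0.4 m/s and horizontal distance between roller_c and reject_nest_hole0 below 0.03 m and z of roller_c in the frame of reject_nest below 0.04 m)).
It fails at once if the bottle, the stamp, the ring gauge or the bushing was moved by more than 25 mm (distance of any of bottle, stamp, ring_gauge, bushing from where it was at the start of the episode above 0.025 m).
It also fails if it takes over 72 s, if anything falls off the work surface, if the arm or the gripper's body presses on something with over 40 N, if the wrist force passes 120 N, or if a joint passes its speed limit or range.

## Working session

There is one attempt and no reset: what is moved stays moved. The work goes in short steps, Python scripts to look and compute and a shell command to move; the robot and the scene stay as the last step left them, time stands still between calls to the robot, and variables do not carry over. Pictures are saved under pics/ and viewed, about 8 in all and at most 12, crops included, and the job is handed in when it is done.

```bash
ls; mkdir -p pics; cat > h.py <<'E'
import numpy as np,cv2
from workcell import env
def cal(n):
    c=env.get_calibration(n); return {k:np.array(v) if k in('R','t') else v for k,v in c.items()}
def proj(c,X):
    p=c['R']@np.array(X,float)+c['t']; s=p[:2]/p[2]; s=s*(1+c['k1']*(s@s)); return [c['fx']*s[0]+c['cx'],c['fy']*s[1]+c['cy']]
def ray(c,u,v):
    d=np.array([(u-c['cx'])/c['fx'],(v-c['cy'])/c['fy']]); s=d.copy()
    for _ in range(20): s=d/(1+c['k1']*(s@s))
    return -c['R'].T@c['t'], c['R'].T@np.array([s[0],s[1],1])
def atz(c,u,v,z):
    o,d=ray(c,u,v); return o+d*(z-o[2])/d[2]
def snap(n,f,crop=None,s=1):
    im=env.grab_frame(n)[:,:,::-1]; cv2.imwrite(f'pics/{f}_full.png',im)
    if crop: im=im[crop[1]:crop[3],crop[0]:crop[2]]
    cv2.imwrite(f'pics/{f}.png',cv2.resize(im,None,fx=s,fy=s,interpolation=cv2.INTER_CUBIC))
E
python3 - <<'E'
from h import *
a=env.grab_frame('scene');b=env.grab_frame('side');w=env.grab_frame('wrist')
for n,i in zip(('scene','side','wrist'),(a,b,w)): cv2.imwrite(f'pics/{n}0.png',i[:,:,::-1])
cv2.imwrite('pics/ab.png',np.hstack([cv2.resize(x,(400,300),interpolation=cv2.INTER_AREA) for x in (b,w)])[:,:,::-1])
print(env.state())
for n in('scene','side','wrist'):
    c=cal(n);print(n,c['fx'],c['k1'],-c['R'].T@c['t'],c['R'][2])
E
```

```text
pics
{'time_s': 0.15, 'qpos': array([-6.65207198e+01,  1.83424555e+01,  8.96884612e+01, -1.06341349e-03,
        7.20427557e+01, -1.14575339e+00]), 'qvel': array([-0.03788133, -0.11280471, -0.27926401, -0.00501628, -0.08578556,
        0.00448061]), 'effort': array([ 6.36198456e-04, -4.12773800e+01, -2.32154292e+01,  7.27580627e-02,
        4.33671847e-02, -9.02132615e-05]), 'ee_pos': array([ 239.44366694, -522.37844773,  213.33394413]), 'ee_rot': array([-1.79926322e+02, -4.62153759e-04,  2.46253618e+01]), 'force': array([ 0.07809447, -0.22087353, -0.10587376]), 'torque': array([ 0.05832166,  0.01322881, -0.04173811]), 'gripper_width': 91.09005749400485}
scene 484.10002019885457 -0.1724824978171572 [-422.54436424 -948.05118103  707.94534807] [ 0.65756003  0.62440713 -0.421581  ]
side 426.09783410245996 0.026469396198155058 [  586.46398953 -1019.52232882   806.47905226] [-0.02978501  0.79946252 -0.59997711]
wrist 323.68231020854205 -0.02951902038799694 [ 302.72481097 -494.19445823  382.98933315] [-0.22534971 -0.1029189  -0.96882672]
```

View pics/scene0.png

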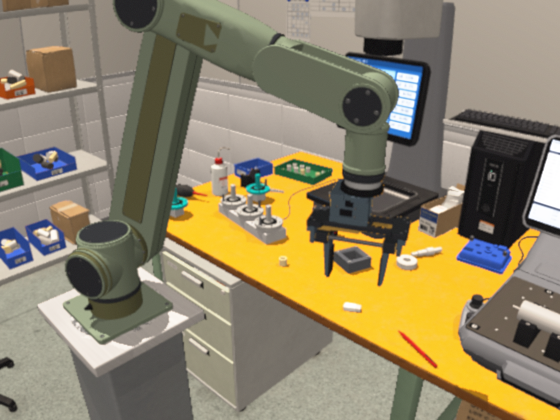

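View pics/ab.png

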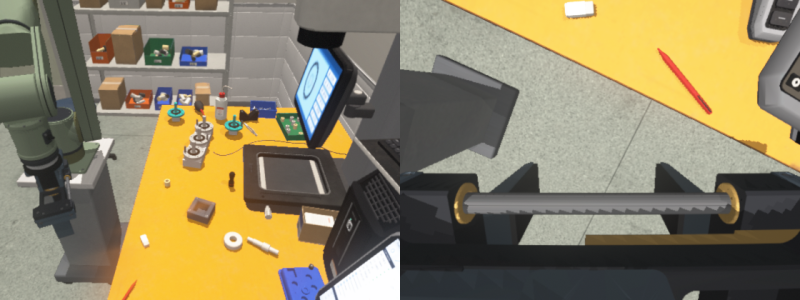

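```bash
python3 - <<'E'
from h import *
a=cv2.imread('pics/scene0.png')[165:255,205:305];b=cv2.imread('pics/side0.png')[155:245,235:335];d=cv2.imread('pics/side0.png')[260:330,240:310]
cv2.imwrite('pics/c1.png',np.hstack([cv2.resize(a,(400,360),interpolation=3),cv2.resize(b,(400,360),interpolation=3)]))
s=cal('side');c=cal('scene')
print('nest side',atz(s,281,294,32),'nest scene',atz(c,350,258,32))
for u,v in[(270,222),(280,196),(287,177)]: print(atz(s,u,v,46))
E
```

```text
nest side [ 575.05046528 -307.69120767   32.        ] nest scene [ 552.96314735 -301.28855655   32.        ]
[535.08576202 -42.93922298  46.        ]
[559.92586782  92.08079107  46.        ]
[579.93821042 206.43680164  46.        ]
```

View pics/c1.png

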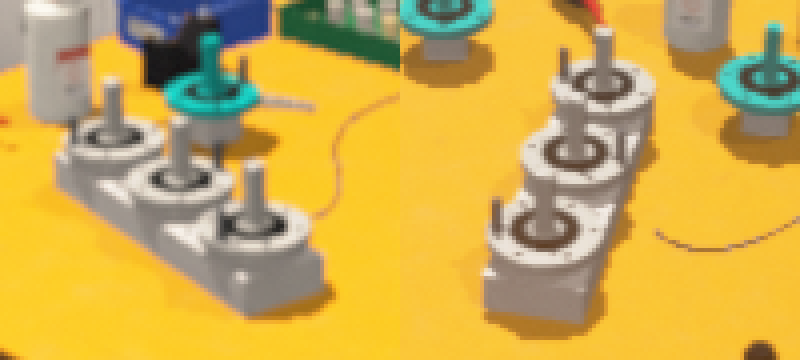

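```bash
python3 -m jog '[{"dx":0.04,"dy":0.03,"dz":0.02,"wz":-0.14,"grip":1},{"dx":0.035,"dy":0.035,"dz":0.02,"wz":-0.14},{"dx":0.035,"dy":0.035,"dz":0.02,"wz":-0.14},{"dx":0.035,"dy":0.035,"dz":0.01},{"dx":0.035,"dy":0.035},{"dx":0.025,"dy":0.04},{}]' 20; python3 - <<'E'
from h import *
np.save('wc1.npy',cal('wrist'),allow_pickle=True)
snap('wrist','w1'); s=env.state(); print(s['time_s'],s['ee_pos'],s['ee_rot'],s['force'])
E
```

```text
0.2 [ 239.45921048 -522.44691109  213.44136642] [-1.79938951e+02 -6.38431166e-04  2.46222217e+01] [ 0.37867693  0.33635812 -0.37049325]invalid input
```

```bash
python3 -m jog '[{"dx":0.02,"dy":0.045},{"dx":0.01,"dy":0.048},{"dx":0.01,"dy":0.048},{"dx":0.01,"dy":0.048},{"dx":0.01,"dy":0.048},{"dx":0.01,"dy":0.048},{"dx":0.01,"dy":0.048},{"dx":0.01,"dy":0.048},{},{}]'; python3 - <<'E'
from h import *
np.save('wc2.npy',cal('wrist'),allow_pickle=True)
snap('wrist','w2'); s=env.state(); print(s['time_s'],s['ee_pos'],s['ee_rot'],s['force'])
a=cv2.imread('pics/w1.png');b=cv2.imread('pics/w2.png')
cv2.imwrite('pics/w12.png',np.hstack([cv2.resize(x,(400,300),interpolation=cv2.INTER_AREA) for x in(a,b)]))
E
```

```text
0.25 [ 239.51434535 -522.50990221  213.59858021] [-1.79957028e+02 -1.06906580e-03  2.46268904e+01] [ 0.10113165  0.08706943 -0.52315142]invalid input
```

View pics/w12.png

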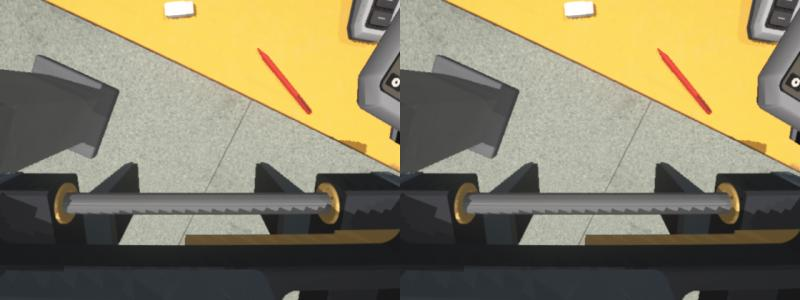

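```bash
python3 -m jog '[{"dx":0.04,"dy":0.03,"dz":0.02,"wx":0,"wy":0,"wz":-0.14,"grip":1},{"dx":0.035,"dy":0.035,"dz":0.02,"wx":0,"wy":0,"wz":-0.14,"grip":1},{"dx":0.035,"dy":0.035,"dz":0.02,"wx":0,"wy":0,"wz":-0.14,"grip":1},{"dx":0.035,"dy":0.035,"dz":0.01,"wx":0,"wy":0,"wz":0,"grip":1},{"dx":0.035,"dy":0.035,"dz":0,"wx":0,"wy":0,"wz":0,"grip":1},{"dx":0.025,"dy":0.04,"dz":0,"wx":0,"wy":0,"wz":0,"grip":1},{"dx":0,"dy":0,"dz":0,"wx":0,"wy":0,"wz":0,"grip":1},{"dx":0,"dy":0,"dz":0,"wx":0,"wy":0,"wz":0,"grip":1}]' 20 && python3 - <<'E'
from h import *
np.save('wc1.npy',cal('wrist'),allow_pickle=True)
snap('wrist','w1'); s=env.state(); print(s['time_s'],s['ee_pos'],s['ee_rot'],s['force'])
E
```

```text
time_s: 1.05
ee_pos: [436.9, -319.4, 279.6]
ee_rot: [180.0, 0.0, 0.8]
force: [-0.2, -0.9, -1.0]
gripper_width: 30.1
1.1 [ 436.37567517 -320.24142666  279.59937677] [1.79966624e+02 3.32223575e-02 7.00237795e-01] [ 0.03098943 -0.04744426 -1.39567537]
```

```bash
python3 -m jog '[{"dx":0.01,"dy":0.045,"dz":0,"wx":0,"wy":0,"wz":-0.09,"grip":1},{"dx":0,"dy":0.048,"dz":0,"wx":0,"wy":0,"wz":-0.09,"grip":1},{"dx":0,"dy":0.048,"dz":0,"wx":0,"wy":0,"wz":0,"grip":1},{"dx":0,"dy":0.048,"dz":0,"wx":0,"wy":0,"wz":0,"grip":1},{"dx":0,"dy":0.048,"dz":0,"wx":0,"wy":0,"wz":0,"grip":1},{"dx":0,"dy":0.048,"dz":0,"wx":0,"wy":0,"wz":0,"grip":1},{"dx":0,"dy":0.048,"dz":0,"wx":0,"wy":0,"wz":0,"grip":1},{"dx":0,"dy":0.04,"dz":0,"wx":0,"wy":0,"wz":0,"grip":1},{"dx":0,"dy":0,"dz":0,"wx":0,"wy":0,"wz":0,"grip":1},{"dx":0,"dy":0,"dz":0,"wx":0,"wy":0,"wz":0,"grip":1}]' && python3 - <<'E'
from h import *
np.save('wc2.npy',cal('wrist'),allow_pickle=True)
snap('wrist','w2'); s=env.state(); print(s['time_s'],s['ee_pos'],s['ee_rot'],s['force'])
a=cv2.imread('pics/w1_full.png');b=cv2.imread('pics/w2_full.png')
cv2.imwrite('pics/w12.png',np.vstack([np.hstack([cv2.resize(a,(400,300),interpolation=cv2.INTER_AREA),np.zeros((300,160,3),np.uint8)]),b[:300]]))
E
```

```text
time_s: 2.1
ee_pos: [446.7, 52.1, 279.6]
ee_rot: [179.9, -0.0, -9.6]
force: [-0.8, -0.4, 1.0]
gripper_width: 0.7
2.15 [446.71675921  51.48262105 279.59510666] [ 1.79938408e+02 -1.07854023e-03 -9.73636999e+00] [-0.59528747 -0.00530189 -0.21939877]
```

View pics/w12.png

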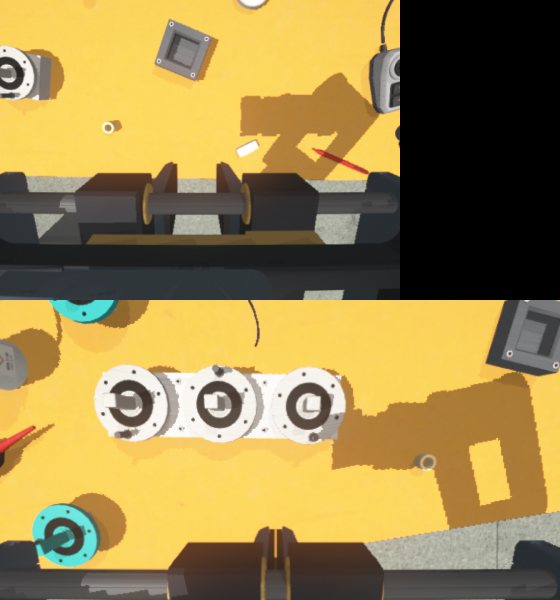

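```bash
python3 - <<'E'
from h import *
a=cv2.imread('pics/w1_full.png')[20:115,210:305];b=cv2.imread('pics/w2_full.png')[60:145,85:350]
B=cv2.resize(b,None,fx=3,fy=3,interpolation=2);A=cv2.resize(a,None,fx=3.5,fy=3.5,interpolation=2)
A=np.hstack([A,np.zeros((A.shape[0],B.shape[1]-A.shape[1],3),np.uint8)])
cv2.imwrite('pics/c2.png',np.vstack([B,A]))
E
```

```text
(no output)
```

View pics/c2.png

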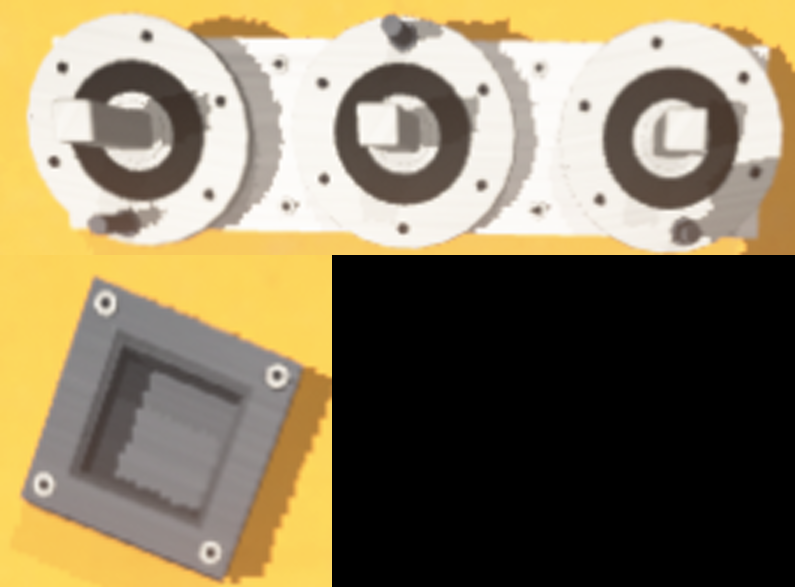

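```bash
python3 - <<'E'
from h import *
w1=np.load('wc1.npy',allow_pickle=True).item();w2=np.load('wc2.npy',allow_pickle=True).item()
P=lambda x,y,z:atz(w2,84.67+x/3,59.67+y/3,z)[:2]
for n,w,p,q in(('L',(138,129),(74,121),(98,225)),('M',(404,131),(377,125),(391,24)),('R',(670,136),(686,130),(686,230))):
    a,b,c=P(*w,52),P(*p,104),P(*q,78); print(n,a.round(1),b.round(1),c.round(1),'r',np.linalg.norm(c-(a+b)/2).round(1),'ang',np.degrees(np.arctan2(*(c-(a+b)/2)[::-1])).round(1))
N=lambda x,y,z:atz(w1,209.64+x/3.5,19.64+(y-255)/3.5,z)[:2]
C=[N(x,y,32) for x,y in((93,277),(302,370),(222,580),(22,495))];S=[N(x,y,32) for x,y in((105,302),(277,376),(210,552),(43,485))]
for K in(C,S):
    K=np.array(K);e=np.roll(K,-1,0)-K; print(K.mean(0).round(1),np.linalg.norm(e,axis=1).round(1),(np.degrees(np.arctan2(e[:,1],e[:,0]))%90).round(1))
for n,z,uv in(('bush',21,(427,161)),): print(n,atz(w2,*uv,z))
E
```

```text
L [573.7 201.8] [572.4 201.6] [539.2 215.3] r 36.5 ang 158.0
M [554.9  98.9] [553.1  99.8] [588.9  92.1] r 35.6 ang -11.7
R [535.6  -3.2] [534.   -3.2] [500.   -1.5] r 34.8 ang 177.1
[ 574.4 -294.5] [76.1 74.1 75.2 74.2] [68.4 69.2 68.5 69.9]
[ 575.2 -294.1] [62.5 61.9 62.1 62.6] [69.  69.  69.7 69.3]
bush [ 441.53265473 -152.13821223   21.        ]
```

```bash
cat > plan.py <<'E'
import numpy as np
C={'L':(573,201.7),'M':(554,99.4),'R':(534.8,-3.2)}
S={'L':(158,180),'M':(-11.7,0),'R':(177,180)}
def tcp(n,phi,gap,rc=34,d=13.5,ccw=1):  # TCP xy with wheel pin at polar angle phi deg
    a=np.radians(phi); r=np.array([np.cos(a),np.sin(a)]); t=ccw*np.array([-r[1],r[0]])
    return np.array(C[n])+rc*r-(4+d+gap)*t
def rows(n,phi,gap,dphi,k,**kw):
    p=[tcp(n,phi+i*dphi,gap,**kw) for i in range(k+1)]
    print(np.diff(p,axis=0).round(1).tolist(),'wz',round(np.radians(dphi),4))
E
python3 - <<'E'
from h import *
from plan import *
for n in 'LMR': print(n,tcp(n,S[n][0],10).round(1),'yaw',S[n][0]-S[n][1],'contact',tcp(n,S[n][0],0).round(1))
s=cal('side');c=cal('scene');w2=np.load('wc2.npy',allow_pickle=True).item()
print('bottle',atz(c,221,194,0),atz(s,309,167,0)); print('turq',atz(w2,65,235,46),atz(w2,85,-2,46), 'q',env.state()['qpos'])
E
```

```text
L [551.8 239.9] yaw -22 contact [548.  230.7]
M [581.7  65.6] yaw -11.7 contact [583.7  75.4]
R [502.3  26. ] yaw -3 contact [501.8  16.1]
bottle [6.52283862e+02 3.63040895e+02 1.13686838e-13] [659.72524293 354.3883843    0.        ]
turq [428.36377895 336.69381844  46.        ] [693.17337548 225.74896726  46.        ] q [ 5.15334979e+00  4.64951940e+00  9.78558455e+01 -6.12506420e-02
  7.75094264e+01  1.04902975e+02]
```

```bash
python3 -m jog '[{"dx":0.02,"dy":-0.01,"dz":-0.04,"wx":0,"wy":0,"wz":0.06,"grip":1},{"dx":0.02,"dy":-0.01,"dz":-0.04,"wx":0,"wy":0,"wz":0.057,"grip":1},{"dx":0.0156,"dy":-0.006,"dz":-0.04,"wx":0,"wy":0,"wz":0,"grip":1},{"dx":0,"dy":0,"dz":-0.04,"wx":0,"wy":0,"wz":0,"grip":1},{"dx":0,"dy":0,"dz":-0.02,"wx":0,"wy":0,"wz":0,"grip":1},{"dx":0,"dy":0,"dz":0,"wx":0,"wy":0,"wz":0,"grip":1},{"dx":0,"dy":0,"dz":0,"wx":0,"wy":0,"wz":0,"grip":1}]' 30; python3 -c "
from h import *
snap('wrist','w3',(80,60,480,330),2);s=env.state();print(s['ee_pos'],s['ee_rot'],s['force']);c=cal('wrist')
print(proj(c,[500,-2,78]),proj(c,[535,-3,104]),proj(c,[502,26,97]))"
```

```text
time_s: 2.85
ee_pos: [502.8, 25.3, 100.1]
ee_rot: [180.0, -0.0, -3.1]
force: [0.9, 0.0, 1.0]
gripper_width: 0.8
[503.34914835  25.71287127 100.95684663] [ 1.79995747e+02 -1.45975863e-01 -3.06063727e+00] [ 0.71056162 -0.09254342  0.07058353]
[np.float64(317.97277533811314), np.float64(245.57902193395182)] [np.float64(324.8920398688442), np.float64(200.0811350760117)] [np.float64(273.4148199944107), np.float64(256.24014683723965)]
```

View pics/w3.png

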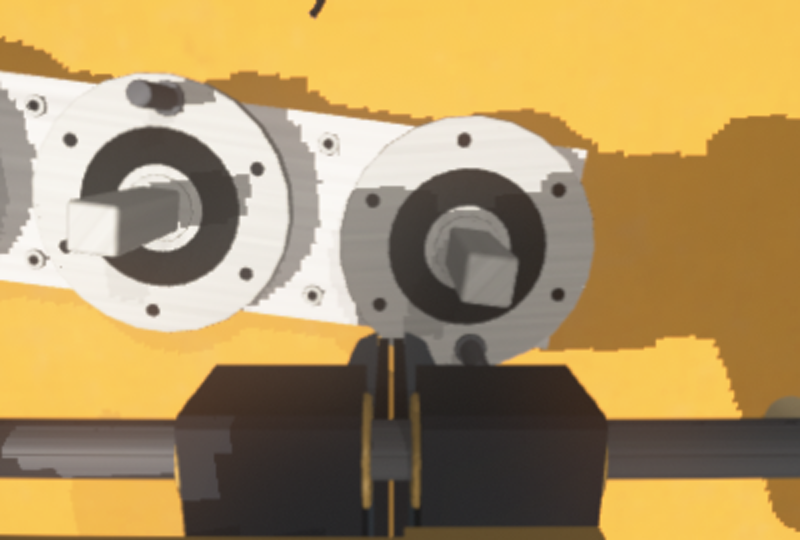

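```bash
python3 -m jog '[{"dx":-0.001,"dy":0.001,"dz":-0.025,"wx":0,"wy":0,"wz":0,"grip":1},{"dx":0,"dy":0,"dz":-0.012,"wx":0,"wy":0,"wz":0,"grip":1},{"dx":0,"dy":0,"dz":0,"wx":0,"wy":0,"wz":0,"grip":1},{"dx":0,"dy":0,"dz":0,"wx":0,"wy":0,"wz":0,"grip":1},{"dx":0,"dy":-0.002,"dz":0,"wx":0,"wy":0,"wz":0,"grip":1},{"dx":0,"dy":-0.002,"dz":0,"wx":0,"wy":0,"wz":0,"grip":1},{"dx":0,"dy":-0.002,"dz":0,"wx":0,"wy":0,"wz":0,"grip":1},{"dx":0,"dy":-0.002,"dz":0,"wx":0,"wy":0,"wz":0,"grip":1}]' 
python3 -m jog '[{"dx":0,"dy":-0.002,"dz":0,"wx":0,"wy":0,"wz":0,"grip":1},{"dx":0,"dy":-0.002,"dz":0,"wx":0,"wy":0,"wz":0,"grip":1}]'
python3 -m jog '[{"dx":0,"dy":-0.002,"dz":0,"wx":0,"wy":0,"wz":0,"grip":1}]'
python3 -m jog '[{"dx":0,"dy":-0.002,"dz":0,"wx":0,"wy":0,"wz":0,"grip":1}]'
```

```text
time_s: 3.7
ee_pos: [501.3, 19.7, 63.0]
ee_rot: [180.0, -0.0, -2.9]
force: [-0.4, 0.5, -0.5]
gripper_width: 0.3
time_s: 3.9
ee_pos: [501.1, 15.7, 62.7]
ee_rot: [180.0, 0.0, -3.0]
force: [0.1, 0.4, 0.7]
gripper_width: 0.5
time_s: 4.0
ee_pos: [501.2, 13.7, 62.7]
ee_rot: [180.0, 0.0, -3.0]
force: [-1.0, 0.4, 0.1]
gripper_width: 0.8
time_s: 4.1
ee_pos: [501.2, 11.7, 62.6]
ee_rot: [180.0, 0.0, -3.0]
force: [0.2, -0.6, 0.3]
gripper_width: 0.9
```

```bash
for i in 1; do
python3 -m jog '[{"dx":0,"dy":-0.002,"dz":0,"wx":0,"wy":0,"wz":0.03,"grip":1},{"dx":0,"dy":-0.002,"dz":0,"wx":0,"wy":0,"wz":0.03,"grip":1}]'
python3 -m jog '[{"dx":0,"dy":-0.002,"dz":0,"wx":0,"wy":0,"wz":0.03,"grip":1},{"dx":0,"dy":-0.002,"dz":0,"wx":0,"wy":0,"wz":0.03,"grip":1}]'
done; python3 -c "
from h import *
snap('wrist','w4',(200,140,400,290),3);c=cal('wrist');print(c['t'])
snap('side','s4')
print(proj(c,[500,-2,78]))
c=cal('side');print(proj(c,[500,-2,78]),proj(c,[535,-3,52]))"
```

```text
time_s: 4.3
ee_pos: [500.6, 8.6, 62.6]
ee_rot: [-179.9, 0.1, 0.5]
force: [-1.9, 5.7, 3.5]
gripper_width: 0.3
time_s: 4.5
ee_pos: [500.1, 5.3, 62.9]
ee_rot: [-179.8, 0.1, 3.9]
force: [-2.7, 6.3, 5.0]
gripper_width: 0.2
[-30.54267417 492.95052653 367.16015029]
[np.float64(287.15927307619995), np.float64(268.6322505901013)]
[np.float64(258.7477816042033), np.float64(204.5349032211732)] [np.float64(270.63870997301694), np.float64(212.1669272118095)]
```

```bash

python3 -m jog '[{"dx":0.0003,"dy":-0.002,"dz":0,"wx":0,"wy":0,"wz":0.04,"grip":1}]'
python3 -m jog '[{"dx":0.0003,"dy":-0.002,"dz":0,"wx":0,"wy":0,"wz":0.04,"grip":1}]'
python3 -m jog '[{"dx":0,"dy":0,"dz":0,"wx":0,"wy":0,"wz":0,"grip":1},{"dx":0,"dy":0,"dz":0,"wx":0,"wy":0,"wz":0,"grip":1}]'
python3 -c "
from h import *
snap('wrist','w5',(180,110,440,305),3);c=cal('wrist')
print(np.array(proj(c,[500,-2,78]))-[180,110],env.state()['force'])"
```

```text
time_s: 4.7
ee_pos: [499.8, 3.4, 62.8]
ee_rot: [-179.8, 0.2, 6.2]
force: [-3.4, 6.1, 5.4]
gripper_width: 0.3
time_s: 4.8
ee_pos: [499.7, 1.5, 62.8]
ee_rot: [-179.8, 0.2, 8.5]
force: [-4.3, 6.1, 5.9]
gripper_width: 0.4
time_s: 5.0
ee_pos: [500.0, 0.9, 62.6]
ee_rot: [-179.9, 0.2, 8.5]
force: [-3.2, 3.5, 2.8]
gripper_width: 0.3
[ 99.02061542 158.83029028] [-3.58914131  3.41126147  1.94649311]
```

View pics/w5.png

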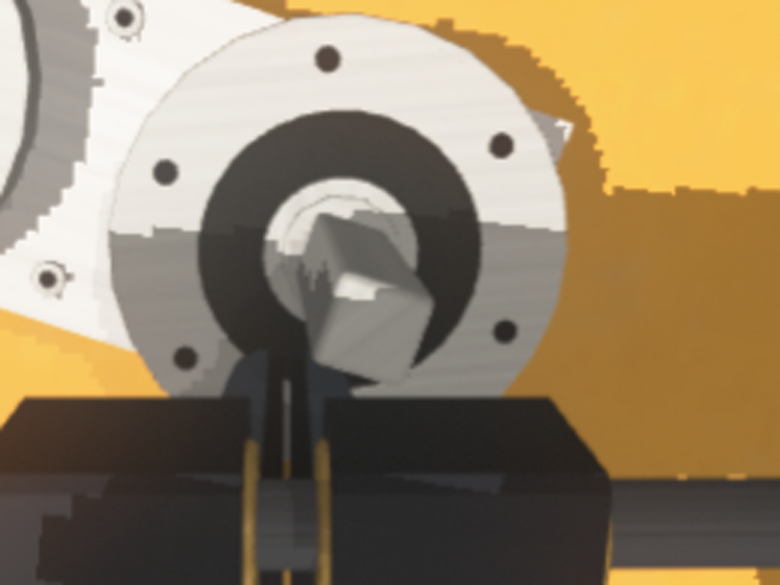

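```bash
python3 -c "
from h import *
c=cal('wrist')
H=[atz(c,180+x/3,110+y/3,52)[:2] for x,y in((327,60),(165,172),(501,146),(505,332),(185,358))]
ctr=atz(c,180+340/3,110+243/3,52)[:2];print(ctr)
for h in H: print(h,np.degrees(np.arctan2(*(h-np.array([534.8,-3.2]))[::-1])))
"
```

```text
[536.59696124  -4.86523162]
[569.33214219   2.85497558] 9.945322815482744
[544.99660481  29.33625283] 72.59942076229835
[558.92283315 -31.25196499] -49.30664905575952
[524.09083865 -39.21747803] -106.55891657718732
[509.71288942  21.25251856] 135.73390650625555
```

```bash

python3 -m jog '[{"dx":-0.001,"dy":0.006,"dz":0,"wx":0,"wy":0,"wz":0,"grip":1},{"dx":0,"dy":0.006,"dz":0,"wx":0,"wy":0,"wz":0,"grip":1},{"dx":0,"dy":0,"dz":0.031,"wx":0,"wy":0,"wz":0,"grip":1},{"dx":0,"dy":0,"dz":0.031,"wx":0,"wy":0,"wz":0,"grip":1},{"dx":0.028,"dy":0.018,"dz":0,"wx":0,"wy":0,"wz":-0.12,"grip":1},{"dx":0.028,"dy":0.018,"dz":0,"wx":0,"wy":0,"wz":-0.12,"grip":1},{"dx":0.027,"dy":0.02,"dz":0,"wx":0,"wy":0,"wz":-0.113,"grip":1},{"dx":0,"dy":0,"dz":0,"wx":0,"wy":0,"wz":0,"grip":1},{"dx":0,"dy":0,"dz":0,"wx":0,"wy":0,"wz":0,"grip":1}]'; python3 - <<'E'
from h import *
from plan import *
print(env.state()['ee_pos'],tcp('M',-11.7,12,d=7.5),tcp('M',-11.7,0,d=7.5))
rows('M',-11.7,0,3.2,55,d=7.5)
E
```

```text
time_s: 5.95
ee_pos: [583.8, 68.4, 124.2]
ee_rot: [180.0, 0.0, -11.6]
force: [-0.7, -0.1, 0.2]
gripper_width: 0.6
[583.81727785  68.37959392 124.15199289] [582.52807412  69.49349591] [584.96152166  81.24416964]
[[1.0, 1.8], [0.9, 1.8], [0.8, 1.9], [0.7, 1.9], [0.6, 1.9], [0.4, 2.0], [0.3, 2.0], [0.2, 2.0], [0.1, 2.0], [-0.0, 2.0], [-0.1, 2.0], [-0.2, 2.0], [-0.3, 2.0], [-0.4, 2.0], [-0.6, 1.9], [-0.7, 1.9], [-0.8, 1.9], [-0.9, 1.8], [-1.0, 1.8], [-1.1, 1.7], [-1.2, 1.6], [-1.2, 1.6], [-1.3, 1.5], [-1.4, 1.4], [-1.5, 1.3], [-1.6, 1.3], [-1.6, 1.2], [-1.7, 1.1], [-1.7, 1.0], [-1.8, 0.9], [-1.8, 0.8], [-1.9, 0.7], [-1.9, 0.6], [-2.0, 0.5], [-2.0, 0.3], [-2.0, 0.2], [-2.0, 0.1], [-2.0, 0.0], [-2.0, -0.1], [-2.0, -0.2], [-2.0, -0.3], [-2.0, -0.4], [-1.9, -0.5], [-1.9, -0.6], [-1.9, -0.8], [-1.8, -0.9], [-1.8, -1.0], [-1.7, -1.1], [-1.6, -1.1], [-1.6, -1.2], [-1.5, -1.3], [-1.4, -1.4], [-1.4, -1.5], [-1.3, -1.6], [-1.2, -1.6]] wz 0.0559
```

```bash

python3 -m jog '[{"dx":0,"dy":0,"dz":-0.03,"wx":0,"wy":0,"wz":0,"grip":1},{"dx":0,"dy":0,"dz":-0.025,"wx":0,"wy":0,"wz":0,"grip":1},{"dx":0,"dy":0,"dz":-0.006,"wx":0,"wy":0,"wz":0,"grip":1},{"dx":0,"dy":0,"dz":0,"wx":0,"wy":0,"wz":0,"grip":1},{"dx":0,"dy":0.002,"dz":0,"wx":0,"wy":0,"wz":0,"grip":1},{"dx":0,"dy":0.002,"dz":0,"wx":0,"wy":0,"wz":0,"grip":1},{"dx":0.0004,"dy":0.002,"dz":0,"wx":0,"wy":0,"wz":0,"grip":1},{"dx":0.0004,"dy":0.002,"dz":0,"wx":0,"wy":0,"wz":0,"grip":1}]'
python3 -m jog '[{"dx":0.0004,"dy":0.002,"dz":0,"wx":0,"wy":0,"wz":0,"grip":1},{"dx":0.0003,"dy":0.002,"dz":0,"wx":0,"wy":0,"wz":0,"grip":1}]'
python3 -m jog '[{"dx":0.0003,"dy":0.002,"dz":0,"wx":0,"wy":0,"wz":0.04,"grip":1},{"dx":0.0006,"dy":0.002,"dz":0,"wx":0,"wy":0,"wz":0.056,"grip":1}]'
python3 -m jog '[{"dx":0.0006,"dy":0.0019,"dz":0,"wx":0,"wy":0,"wz":0.056,"grip":1},{"dx":0.0006,"dy":0.0019,"dz":0,"wx":0,"wy":0,"wz":0.056,"grip":1}]'
python3 -m jog '[{"dx":0.0006,"dy":0.0019,"dz":0,"wx":0,"wy":0,"wz":0.056,"grip":1}]'
```

```text
time_s: 6.75
ee_pos: [585.0, 76.2, 64.4]
ee_rot: [-180.0, -0.1, -11.7]
force: [-0.1, 1.1, 0.4]
gripper_width: 0.9
time_s: 6.95
ee_pos: [585.4, 80.1, 63.8]
ee_rot: [180.0, -0.0, -11.7]
force: [-0.3, -0.6, -0.0]
gripper_width: 0.5
time_s: 7.15
ee_pos: [586.3, 84.0, 63.7]
ee_rot: [180.0, -0.0, -6.1]
force: [0.5, -1.2, 0.9]
gripper_width: 0.2
time_s: 7.35
ee_pos: [587.6, 87.8, 63.7]
ee_rot: [180.0, -0.0, 0.3]
force: [0.3, -0.3, -0.4]
gripper_width: 0.5
time_s: 7.45
ee_pos: [588.2, 89.7, 63.7]
ee_rot: [180.0, -0.0, 3.6]
force: [0.1, -0.7, 0.1]
gripper_width: 0.5
```

```bash

python3 -m jog '[{"dx":0.0004,"dy":0.002,"dz":0,"wx":0,"wy":0,"wz":0.056,"grip":1},{"dx":0.0003,"dy":0.002,"dz":0,"wx":0,"wy":0,"wz":0.056,"grip":1},{"dx":0.0002,"dy":0.002,"dz":0,"wx":0,"wy":0,"wz":0.056,"grip":1},{"dx":0.0001,"dy":0.002,"dz":0,"wx":0,"wy":0,"wz":0.056,"grip":1},{"dx":0,"dy":0.002,"dz":0,"wx":0,"wy":0,"wz":0.056,"grip":1}]'
python3 -c "
from h import *
from plan import *
c=cal('wrist');s=env.state();snap('wrist','w6');print(s['ee_pos'],s['ee_rot'],tcp('M',s['ee_rot'][2],0,d=7.5))
for a in(20,50,80,110,140): print(a,np.array(proj(c,[554+36*np.cos(np.radians(a)),99.4+36*np.sin(np.radians(a)),52])).round())
im=cv2.imread('pics/w6_full.png')[60:320,100:460];cv2.imwrite('pics/w6c.png',cv2.resize(im,None,fx=2,fy=2))"
```

```text
time_s: 7.95
ee_pos: [589.3, 99.7, 63.7]
ee_rot: [180.0, -0.0, 19.6]
force: [1.6, 0.3, 0.2]
gripper_width: 0.5
[589.33765738  99.7257287   63.72175776] [ 1.79972314e+02 -3.23255213e-02  1.95944510e+01] [589.88770165  99.96821699]
20 [254. 245.]
50 [224. 252.]
80 [204. 273.]
110 [198. 299.]
140 [207. 324.]
```

View pics/w6c.png

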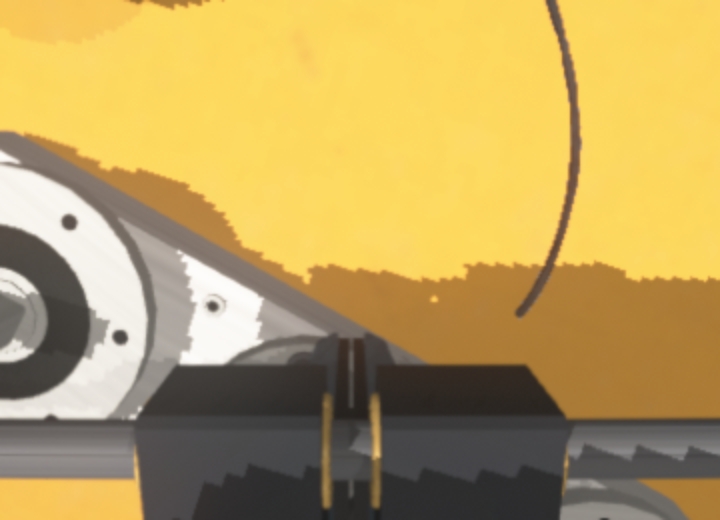

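```bash

python3 -m jog '[{"dx":0,"dy":0.002,"dz":0,"wx":0,"wy":0,"wz":0.056,"grip":1},{"dx":-0.0001,"dy":0.002,"dz":0,"wx":0,"wy":0,"wz":0.056,"grip":1},{"dx":-0.0003,"dy":0.002,"dz":0,"wx":0,"wy":0,"wz":0.056,"grip":1},{"dx":-0.0004,"dy":0.002,"dz":0,"wx":0,"wy":0,"wz":0.056,"grip":1},{"dx":-0.0006,"dy":0.0019,"dz":0,"wx":0,"wy":0,"wz":0.056,"grip":1},{"dx":-0.0007,"dy":0.0019,"dz":0,"wx":0,"wy":0,"wz":0.056,"grip":1},{"dx":-0.0008,"dy":0.0019,"dz":0,"wx":0,"wy":0,"wz":0.056,"grip":1},{"dx":-0.0009,"dy":0.0018,"dz":0,"wx":0,"wy":0,"wz":0.056,"grip":1},{"dx":-0.001,"dy":0.0018,"dz":0,"wx":0,"wy":0,"wz":0.056,"grip":1},{"dx":-0.0011,"dy":0.0017,"dz":0,"wx":0,"wy":0,"wz":0.056,"grip":1}]'
python3 -m jog '[{"dx":-0.0012,"dy":0.0016,"dz":0,"wx":0,"wy":0,"wz":0.056,"grip":1},{"dx":-0.0012,"dy":0.0016,"dz":0,"wx":0,"wy":0,"wz":0.056,"grip":1},{"dx":-0.0013,"dy":0.0015,"dz":0,"wx":0,"wy":0,"wz":0.056,"grip":1},{"dx":-0.0014,"dy":0.0014,"dz":0,"wx":0,"wy":0,"wz":0.056,"grip":1},{"dx":-0.0015,"dy":0.0013,"dz":0,"wx":0,"wy":0,"wz":0.056,"grip":1},{"dx":-0.0016,"dy":0.0013,"dz":0,"wx":0,"wy":0,"wz":0.056,"grip":1},{"dx":-0.0016,"dy":0.0012,"dz":0,"wx":0,"wy":0,"wz":0.056,"grip":1},{"dx":-0.0017,"dy":0.0011,"dz":0,"wx":0,"wy":0,"wz":0.056,"grip":1},{"dx":-0.0017,"dy":0.001,"dz":0,"wx":0,"wy":0,"wz":0.056,"grip":1},{"dx":-0.0018,"dy":0.0009,"dz":0,"wx":0,"wy":0,"wz":0.056,"grip":1}]'
python3 -c "
from plan import *;from h import env
s=env.state();print(tcp('M',s['ee_rot'][2],0,d=7.5))"
```

```text
time_s: 9.0
ee_pos: [583.4, 118.8, 63.8]
ee_rot: [180.0, -0.0, 51.6]
force: [0.2, 0.7, -0.5]
gripper_width: 0.3
time_s: 10.0
ee_pos: [568.3, 131.7, 63.8]
ee_rot: [180.0, -0.0, 83.7]
force: [1.0, 0.3, 0.2]
gripper_width: 0.5
[569.16068126 131.93311765]
```

Tracking within 1 mm. On.

```bash

python3 -m jog '[{"dx":-0.0018,"dy":0.0008,"dz":0,"wx":0,"wy":0,"wz":0.056,"grip":1},{"dx":-0.0019,"dy":0.0007,"dz":0,"wx":0,"wy":0,"wz":0.056,"grip":1},{"dx":-0.0019,"dy":0.0006,"dz":0,"wx":0,"wy":0,"wz":0.056,"grip":1},{"dx":-0.002,"dy":0.0005,"dz":0,"wx":0,"wy":0,"wz":0.056,"grip":1},{"dx":-0.002,"dy":0.0003,"dz":0,"wx":0,"wy":0,"wz":0.056,"grip":1},{"dx":-0.002,"dy":0.0002,"dz":0,"wx":0,"wy":0,"wz":0.056,"grip":1},{"dx":-0.002,"dy":0.0001,"dz":0,"wx":0,"wy":0,"wz":0.056,"grip":1},{"dx":-0.002,"dy":0,"dz":0,"wx":0,"wy":0,"wz":0.056,"grip":1},{"dx":-0.002,"dy":-0.0001,"dz":0,"wx":0,"wy":0,"wz":0.056,"grip":1},{"dx":-0.002,"dy":-0.0002,"dz":0,"wx":0,"wy":0,"wz":0.056,"grip":1}]'
python3 -m jog '[{"dx":-0.002,"dy":-0.0003,"dz":0,"wx":0,"wy":0,"wz":0.056,"grip":1},{"dx":-0.002,"dy":-0.0004,"dz":0,"wx":0,"wy":0,"wz":0.056,"grip":1},{"dx":-0.0019,"dy":-0.0005,"dz":0,"wx":0,"wy":0,"wz":0.056,"grip":1},{"dx":-0.0019,"dy":-0.0006,"dz":0,"wx":0,"wy":0,"wz":0.056,"grip":1},{"dx":-0.0019,"dy":-0.0008,"dz":0,"wx":0,"wy":0,"wz":0.056,"grip":1},{"dx":-0.0018,"dy":-0.0009,"dz":0,"wx":0,"wy":0,"wz":0.056,"grip":1},{"dx":-0.0018,"dy":-0.001,"dz":0,"wx":0,"wy":0,"wz":0.056,"grip":1},{"dx":-0.0017,"dy":-0.0011,"dz":0,"wx":0,"wy":0,"wz":0.056,"grip":1},{"dx":-0.0016,"dy":-0.0011,"dz":0,"wx":0,"wy":0,"wz":0.056,"grip":1},{"dx":-0.0016,"dy":-0.0012,"dz":0,"wx":0,"wy":0,"wz":0.056,"grip":1}]'
python3 -m jog '[{"dx":-0.0015,"dy":-0.0013,"dz":0,"wx":0,"wy":0,"wz":0.056,"grip":1},{"dx":-0.0014,"dy":-0.0014,"dz":0,"wx":0,"wy":0,"wz":0.056,"grip":1},{"dx":-0.0014,"dy":-0.0015,"dz":0,"wx":0,"wy":0,"wz":0.056,"grip":1},{"dx":-0.0013,"dy":-0.0016,"dz":0,"wx":0,"wy":0,"wz":0.056,"grip":1}]'
python3 -c "
from plan import *;from h import env
s=env.state();print(s['qpos'],tcp('M',s['ee_rot'][2],0,d=7.5))
print(tcp('L',158,14,d=7.5,ccw=-1),tcp('L',158,0,d=7.5,ccw=-1))
rows('L',158,0,-3.2,53,d=7.5,ccw=-1)"
```

```text
time_s: 11.0
ee_pos: [548.7, 134.5, 63.8]
ee_rot: [180.0, 0.0, 115.8]
force: [0.7, 0.1, -0.4]
gripper_width: 0.8
time_s: 12.0
ee_pos: [530.6, 126.7, 63.8]
ee_rot: [180.0, 0.0, 147.9]
force: [-0.1, -0.4, -0.4]
gripper_width: 0.5
time_s: 12.4
ee_pos: [524.9, 120.9, 63.8]
ee_rot: [180.0, 0.0, 160.7]
force: [0.2, -0.5, 0.5]
gripper_width: 0.2
[ 1.17380851e+01  2.31616584e+01  1.06384404e+02  1.52126522e-02
  5.04074212e+01 -5.89798311e+01] [525.70851586 121.48714388]
[531.92328081 190.79343588] [537.16777312 203.77400985]
[[0.2, 2.0], [0.3, 2.0], [0.4, 2.0], [0.5, 1.9], [0.6, 1.9], [0.7, 1.9], [0.8, 1.8], [0.9, 1.8], [1.0, 1.7], [1.1, 1.7], [1.2, 1.6], [1.3, 1.5], [1.4, 1.5], [1.5, 1.4], [1.5, 1.3], [1.6, 1.2], [1.7, 1.1], [1.7, 1.0], [1.8, 0.9], [1.8, 0.8], [1.9, 0.7], [1.9, 0.6], [1.9, 0.5], [2.0, 0.4], [2.0, 0.3], [2.0, 0.2], [2.0, 0.1], [2.0, -0.0], [2.0, -0.2], [2.0, -0.3], [2.0, -0.4], [1.9, -0.5], [1.9, -0.6], [1.9, -0.7], [1.8, -0.8], [1.8, -0.9], [1.7, -1.0], [1.7, -1.1], [1.6, -1.2], [1.5, -1.3], [1.5, -1.4], [1.4, -1.4], [1.3, -1.5], [1.2, -1.6], [1.1, -1.7], [1.0, -1.7], [0.9, -1.8], [0.8, -1.8], [0.7, -1.9], [0.6, -1.9], [0.5, -1.9], [0.4, -2.0], [0.3, -2.0]] wz -0.0559
```

```bash

python3 -m jog '[{"dx":0.002,"dy":0.008,"dz":0,"wx":0,"wy":0,"wz":-0.02,"grip":1},{"dx":0.002,"dy":0.02,"dz":0,"wx":0,"wy":0,"wz":-0.027,"grip":1},{"dx":0.002,"dy":0.022,"dz":0,"wx":0,"wy":0,"wz":0,"grip":1},{"dx":0.001,"dy":0.02,"dz":0,"wx":0,"wy":0,"wz":0,"grip":1},{"dx":0,"dy":0,"dz":0,"wx":0,"wy":0,"wz":0,"grip":1},{"dx":0,"dy":0,"dz":0,"wx":0,"wy":0,"wz":0,"grip":1},{"dx":0.0007,"dy":0.002,"dz":0,"wx":0,"wy":0,"wz":0,"grip":1},{"dx":0.0008,"dy":0.0019,"dz":0,"wx":0,"wy":0,"wz":0,"grip":1}]'
python3 -m jog '[{"dx":0.0008,"dy":0.0018,"dz":0,"wx":0,"wy":0,"wz":0,"grip":1},{"dx":0.0008,"dy":0.0018,"dz":0,"wx":0,"wy":0,"wz":0,"grip":1}]'
```

```text
time_s: 13.2
ee_pos: [533.1, 193.9, 63.7]
ee_rot: [-180.0, -0.0, 157.9]
force: [-1.0, -0.1, 0.4]
gripper_width: -0.0
time_s: 13.4
ee_pos: [534.9, 198.0, 63.7]
ee_rot: [180.0, 0.0, 157.9]
force: [0.2, -0.4, -0.5]
gripper_width: 0.5
```

```bash

python3 -m jog '[{"dx":0.0008,"dy":0.0018,"dz":0,"wx":0,"wy":0,"wz":0,"grip":1},{"dx":0.0008,"dy":0.0018,"dz":0,"wx":0,"wy":0,"wz":0,"grip":1}]'
python3 -m jog '[{"dx":0.0006,"dy":0.0019,"dz":0,"wx":0,"wy":0,"wz":0,"grip":1},{"dx":0.0002,"dy":0.002,"dz":0,"wx":0,"wy":0,"wz":-0.056,"grip":1}]'
python3 -m jog '[{"dx":0.0003,"dy":0.002,"dz":0,"wx":0,"wy":0,"wz":-0.056,"grip":1},{"dx":0.0004,"dy":0.002,"dz":0,"wx":0,"wy":0,"wz":-0.056,"grip":1}]'
python3 -m jog '[{"dx":0.0005,"dy":0.0019,"dz":0,"wx":0,"wy":0,"wz":-0.056,"grip":1},{"dx":0.0006,"dy":0.0019,"dz":0,"wx":0,"wy":0,"wz":-0.056,"grip":1}]'
python3 -c "
from plan import *;from h import env
s=env.state();print(s['force'],tcp('L',s['ee_rot'][2],0,d=7.5,ccw=-1))"
```

```text
time_s: 13.6
ee_pos: [536.5, 201.9, 63.7]
ee_rot: [180.0, -0.0, 157.9]
force: [-0.2, 0.2, -0.6]
gripper_width: 0.6
time_s: 13.8
ee_pos: [537.1, 205.8, 63.6]
ee_rot: [-180.0, -0.0, 154.7]
force: [-0.2, -0.7, -0.6]
gripper_width: 0.5
time_s: 14.0
ee_pos: [537.6, 209.8, 63.6]
ee_rot: [-180.0, -0.0, 148.2]
force: [0.3, -0.5, 0.3]
gripper_width: 0.7
time_s: 14.2
ee_pos: [538.6, 213.6, 63.6]
ee_rot: [-180.0, -0.0, 141.8]
force: [-0.3, 0.5, 0.3]
gripper_width: 0.4
[-0.30565962  0.52071021  0.34715271] [539.17540675 213.7061189 ]
```

```bash

python3 -m jog '[{"dx":0.0007,"dy":0.0019,"dz":0,"wx":0,"wy":0,"wz":-0.056,"grip":1},{"dx":0.0008,"dy":0.0018,"dz":0,"wx":0,"wy":0,"wz":-0.056,"grip":1},{"dx":0.0009,"dy":0.0018,"dz":0,"wx":0,"wy":0,"wz":-0.056,"grip":1},{"dx":0.001,"dy":0.0017,"dz":0,"wx":0,"wy":0,"wz":-0.056,"grip":1},{"dx":0.0011,"dy":0.0017,"dz":0,"wx":0,"wy":0,"wz":-0.056,"grip":1},{"dx":0.0012,"dy":0.0016,"dz":0,"wx":0,"wy":0,"wz":-0.056,"grip":1},{"dx":0.0013,"dy":0.0015,"dz":0,"wx":0,"wy":0,"wz":-0.056,"grip":1},{"dx":0.0014,"dy":0.0015,"dz":0,"wx":0,"wy":0,"wz":-0.056,"grip":1},{"dx":0.0015,"dy":0.0014,"dz":0,"wx":0,"wy":0,"wz":-0.056,"grip":1},{"dx":0.0015,"dy":0.0013,"dz":0,"wx":0,"wy":0,"wz":-0.056,"grip":1}]'
python3 -m jog '[{"dx":0.0016,"dy":0.0012,"dz":0,"wx":0,"wy":0,"wz":-0.056,"grip":1},{"dx":0.0017,"dy":0.0011,"dz":0,"wx":0,"wy":0,"wz":-0.056,"grip":1},{"dx":0.0017,"dy":0.001,"dz":0,"wx":0,"wy":0,"wz":-0.056,"grip":1},{"dx":0.0018,"dy":0.0009,"dz":0,"wx":0,"wy":0,"wz":-0.056,"grip":1},{"dx":0.0018,"dy":0.0008,"dz":0,"wx":0,"wy":0,"wz":-0.056,"grip":1},{"dx":0.0019,"dy":0.0007,"dz":0,"wx":0,"wy":0,"wz":-0.056,"grip":1},{"dx":0.0019,"dy":0.0006,"dz":0,"wx":0,"wy":0,"wz":-0.056,"grip":1},{"dx":0.0019,"dy":0.0005,"dz":0,"wx":0,"wy":0,"wz":-0.056,"grip":1},{"dx":0.002,"dy":0.0004,"dz":0,"wx":0,"wy":0,"wz":-0.056,"grip":1},{"dx":0.002,"dy":0.0003,"dz":0,"wx":0,"wy":0,"wz":-0.056,"grip":1}]'
python3 -c "
from plan import *;from h import env
s=env.state();print(s['force'],tcp('L',s['ee_rot'][2],0,d=7.5,ccw=-1))"
```

```text
time_s: 15.2
ee_pos: [550.0, 229.9, 63.5]
ee_rot: [-180.0, -0.0, 109.7]
force: [-0.8, 1.0, -0.9]
gripper_width: 0.5
time_s: 16.2
ee_pos: [568.5, 237.5, 63.5]
ee_rot: [-180.0, 0.0, 77.6]
force: [0.0, 0.5, -0.0]
gripper_width: 0.5
[ 0.03775474  0.52162554 -0.03921557] [569.07279067 237.37670146]
```

```bash

python3 -m jog '[{"dx":0.002,"dy":0.0002,"dz":0,"wx":0,"wy":0,"wz":-0.056,"grip":1},{"dx":0.002,"dy":0.0001,"dz":0,"wx":0,"wy":0,"wz":-0.056,"grip":1},{"dx":0.002,"dy":0,"dz":0,"wx":0,"wy":0,"wz":-0.056,"grip":1},{"dx":0.002,"dy":-0.0002,"dz":0,"wx":0,"wy":0,"wz":-0.056,"grip":1},{"dx":0.002,"dy":-0.0003,"dz":0,"wx":0,"wy":0,"wz":-0.056,"grip":1},{"dx":0.002,"dy":-0.0004,"dz":0,"wx":0,"wy":0,"wz":-0.056,"grip":1},{"dx":0.0019,"dy":-0.0005,"dz":0,"wx":0,"wy":0,"wz":-0.056,"grip":1},{"dx":0.0019,"dy":-0.0006,"dz":0,"wx":0,"wy":0,"wz":-0.056,"grip":1},{"dx":0.0019,"dy":-0.0007,"dz":0,"wx":0,"wy":0,"wz":-0.056,"grip":1},{"dx":0.0018,"dy":-0.0008,"dz":0,"wx":0,"wy":0,"wz":-0.056,"grip":1}]'
python3 -m jog '[{"dx":0.0018,"dy":-0.0009,"dz":0,"wx":0,"wy":0,"wz":-0.056,"grip":1},{"dx":0.0017,"dy":-0.001,"dz":0,"wx":0,"wy":0,"wz":-0.056,"grip":1},{"dx":0.0017,"dy":-0.0011,"dz":0,"wx":0,"wy":0,"wz":-0.056,"grip":1},{"dx":0.0016,"dy":-0.0012,"dz":0,"wx":0,"wy":0,"wz":-0.056,"grip":1},{"dx":0.0015,"dy":-0.0013,"dz":0,"wx":0,"wy":0,"wz":-0.056,"grip":1},{"dx":0.0015,"dy":-0.0014,"dz":0,"wx":0,"wy":0,"wz":-0.056,"grip":1},{"dx":0.0014,"dy":-0.0014,"dz":0,"wx":0,"wy":0,"wz":-0.056,"grip":1},{"dx":0.0013,"dy":-0.0015,"dz":0,"wx":0,"wy":0,"wz":-0.056,"grip":1},{"dx":0.0012,"dy":-0.0016,"dz":0,"wx":0,"wy":0,"wz":-0.056,"grip":1},{"dx":0.0011,"dy":-0.0017,"dz":0,"wx":0,"wy":0,"wz":-0.056,"grip":1}]'
python3 -m jog '[{"dx":0.001,"dy":-0.0017,"dz":0,"wx":0,"wy":0,"wz":-0.056,"grip":1},{"dx":0.0009,"dy":-0.0018,"dz":0,"wx":0,"wy":0,"wz":-0.056,"grip":1},{"dx":0.0008,"dy":-0.0018,"dz":0,"wx":0,"wy":0,"wz":-0.056,"grip":1},{"dx":0.0007,"dy":-0.0019,"dz":0,"wx":0,"wy":0,"wz":-0.056,"grip":1},{"dx":0.0006,"dy":-0.0019,"dz":0,"wx":0,"wy":0,"wz":-0.056,"grip":1},{"dx":0,"dy":0,"dz":0,"wx":0,"wy":0,"wz":0,"grip":1}]'
python3 -c "
from plan import *;from h import env
s=env.state();print(s['force'],tcp('L',s['ee_rot'][2],0,d=7.5,ccw=-1),s['qpos'])"
```

```text
time_s: 17.2
ee_pos: [588.0, 234.2, 63.5]
ee_rot: [-180.0, 0.0, 45.5]
force: [-0.4, -0.2, 0.6]
gripper_width: 0.4
time_s: 18.2
ee_pos: [602.7, 221.1, 63.5]
ee_rot: [-180.0, 0.0, 13.4]
force: [-0.6, -0.1, 0.0]
gripper_width: 0.2
time_s: 18.8
ee_pos: [606.9, 211.8, 63.5]
ee_rot: [180.0, 0.0, -2.5]
force: [0.3, 0.1, -0.2]
gripper_width: 0.5
[ 0.28217136  0.06642033 -0.21006661] [607.46834653 211.70915018] [ 1.82125384e+01  3.11662527e+01  9.17019774e+01 -1.18295584e-03
  5.71509250e+01  1.10707935e+02]
```

```bash

python3 -m jog '[{"dx":0,"dy":0.008,"dz":0,"wx":0,"wy":0,"wz":0,"grip":1},{"dx":0,"dy":0,"dz":0.045,"wx":0,"wy":0,"wz":0,"grip":1},{"dx":-0.01,"dy":-0.01,"dz":0.04,"wx":0,"wy":0,"wz":0,"grip":1},{"dx":-0.03,"dy":-0.03,"dz":0.02,"wx":0,"wy":0,"wz":-0.05,"grip":1},{"dx":-0.03,"dy":-0.03,"dz":0.02,"wx":0,"wy":0,"wz":-0.05,"grip":1},{"dx":-0.03,"dy":-0.03,"dz":0.02,"wx":0,"wy":0,"wz":-0.04,"grip":1},{"dx":-0.03,"dy":-0.03,"dz":0.02,"wx":0,"wy":0,"wz":0,"grip":1},{"dx":-0.03,"dy":-0.03,"dz":0.02,"wx":0,"wy":0,"wz":0,"grip":1},{"dx":0,"dy":-0.02,"dz":0.02,"wx":0,"wy":0,"wz":0,"grip":1},{"dx":0,"dy":0,"dz":0,"wx":0,"wy":0,"wz":0,"grip":1}]'
python3 -c "
from h import *
np.save('wc7.npy',cal('wrist'),allow_pickle=True)
snap('wrist','w7',(85,50,350,170),3)"
```

```text
time_s: 19.8
ee_pos: [448.0, 38.7, 271.9]
ee_rot: [-179.9, -0.4, -10.6]
force: [-0.2, -0.4, 0.3]
gripper_width: 0.4
```

View pics/w7.png

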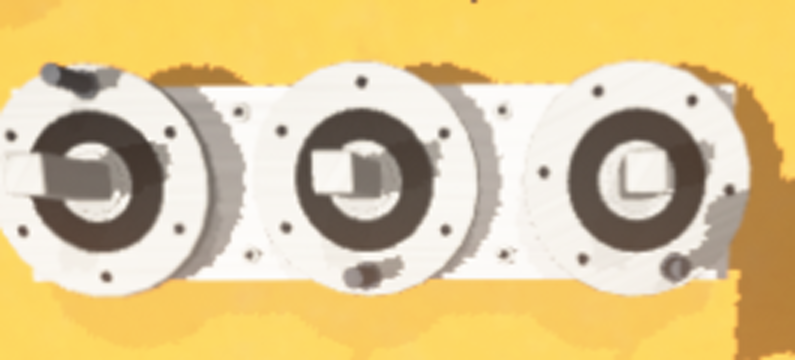

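```bash
python3 - <<'E'
from h import *
w=np.load('wc7.npy',allow_pickle=True).item();w2=np.load('wc2.npy',allow_pickle=True).item()
P=lambda x,y,z:atz(w,84.67+x/3,49.67+y/3,z)[:2]
o={'L':(539.2,215.3),'M':(588.9,92.1),'R':(500,-1.5)}
for n,q,p,wh in(('L',(50,72),(24,174),(98,180)),('M',(355,278),(332,172),(365,180)),('R',(674,268),(646,172),(637,180))):
    c=P(*q,78);print(n,c.round(1),np.linalg.norm(c-o[n]).round(1),P(*p,104).round(1),P(*wh,52).round(1))
K=np.array([P(x,y,104) for x,y in((623,149),(670,151),(668,194),(622,193))]);e=np.roll(K,-1,0)-K
print(K.mean(0),np.linalg.norm(e,axis=1),np.degrees(np.arctan2(e[:,1],e[:,0]))%90)
E
```

```text
L [608.4 195.9] 71.9 [572.5 202.1] [573.6 201.4]
M [518.2 105.9] 72.0 [553.2  99.7] [553.8  99.3]
R [500.2  -9.9] 8.4 [533.9  -3.2] [534.5  -3.7]
[533.94489838  -3.17447964] [15.60733623 13.75660497 15.40678351 14.06071346] [77.19531129 77.93357054 78.31139532 78.7469126 ]
```

```bash

python3 -m jog '[{"dx":0.03,"dy":-0.014,"dz":-0.03,"wx":0,"wy":0,"wz":0,"grip":0},{"dx":0.03,"dy":-0.014,"dz":-0.04,"wx":0,"wy":0,"wz":0,"grip":0},{"dx":0.026,"dy":-0.014,"dz":-0.04,"wx":0,"wy":0,"wz":-0.007,"grip":0},{"dx":0,"dy":0,"dz":-0.03,"wx":0,"wy":0,"wz":0,"grip":0},{"dx":0,"dy":0,"dz":0,"wx":0,"wy":0,"wz":0,"grip":0},{"dx":0,"dy":0,"dz":0,"wx":0,"wy":0,"wz":0,"grip":0},{"dx":0,"dy":0,"dz":0,"wx":0,"wy":0,"wz":0,"grip":0}]' 10; python3 -c "
from h import env
s=env.state();print(s['ee_pos'],s['ee_rot'])"
```

```text
time_s: 20.55
ee_pos: [532.9, -0.8, 131.7]
ee_rot: [-180.0, -0.2, -10.8]
force: [-0.5, -0.4, 0.2]
gripper_width: 45.2
[532.8776584   -0.82824828 131.65476156] [-1.79964526e+02 -1.59101527e-01 -1.08469334e+01]
```

```bash

python3 -m jog '[{"dx":0.0012,"dy":-0.0025,"dz":-0.02,"wx":0,"wy":0.0028,"wz":0,"grip":0},{"dx":0,"dy":0,"dz":-0.018,"wx":0,"wy":0,"wz":0,"grip":0},{"dx":0,"dy":0,"dz":-0.0065,"wx":0,"wy":0,"wz":0,"grip":0},{"dx":0,"dy":0,"dz":0,"wx":0,"wy":0,"wz":0,"grip":0},{"dx":0,"dy":0,"dz":0,"wx":0,"wy":0,"wz":0,"grip":0}]' 
python3 -m jog '[{"dx":0,"dy":0,"dz":0,"wx":0,"wy":0,"wz":0,"grip":0.4},{"dx":0,"dy":0,"dz":0,"wx":0,"wy":0,"wz":0,"grip":0.6},{"dx":0,"dy":0,"dz":0,"wx":0,"wy":0,"wz":0,"grip":0.8},{"dx":0,"dy":0,"dz":0,"wx":0,"wy":0,"wz":0,"grip":1},{"dx":0,"dy":0,"dz":0,"wx":0,"wy":0,"wz":0,"grip":1},{"dx":0,"dy":0,"dz":0,"wx":0,"wy":0,"wz":0,"grip":1},{"dx":0,"dy":0,"dz":0,"wx":0,"wy":0,"wz":0,"grip":1},{"dx":0,"dy":0,"dz":0,"wx":0,"wy":0,"wz":0,"grip":1}]' 40
```

```text
time_s: 21.05
ee_pos: [534.0, -4.0, 87.1]
ee_rot: [180.0, 0.0, -10.9]
force: [0.1, 0.0, -0.4]
gripper_width: 45.4
time_s: 21.85
ee_pos: [533.6, -3.8, 85.9]
ee_rot: [-180.0, 0.1, -10.9]
force: [1.5, 3.1, 2.2]
gripper_width: 13.7
```

```bash

python3 -m jog '[{"dx":0,"dy":0,"dz":0.005,"wx":0,"wy":0,"wz":0,"grip":1},{"dx":0,"dy":0,"dz":0.01,"wx":0,"wy":0,"wz":0,"grip":1},{"dx":0,"dy":0,"dz":0.01,"wx":0,"wy":0,"wz":0,"grip":1},{"dx":0,"dy":0,"dz":0.01,"wx":0,"wy":0,"wz":0,"grip":1},{"dx":0,"dy":0,"dz":0.015,"wx":0,"wy":0,"wz":0,"grip":1},{"dx":0,"dy":0,"dz":0.015,"wx":0,"wy":0,"wz":0,"grip":1},{"dx":0,"dy":0,"dz":0.015,"wx":0,"wy":0,"wz":0,"grip":1},{"dx":0,"dy":0,"dz":0,"wx":0,"wy":0,"wz":0,"grip":1}]'
python3 -m jog '[{"dx":0.002,"dy":-0.015,"dz":0,"wx":0,"wy":0,"wz":-0.02,"grip":1},{"dx":0.004,"dy":-0.028,"dz":0,"wx":0,"wy":0,"wz":-0.02,"grip":1},{"dx":0.005,"dy":-0.036,"dz":0,"wx":0,"wy":0,"wz":-0.02,"grip":1},{"dx":0.005,"dy":-0.036,"dz":0,"wx":0,"wy":0,"wz":-0.02,"grip":1},{"dx":0.005,"dy":-0.036,"dz":0,"wx":0,"wy":0,"wz":-0.02,"grip":1},{"dx":0.005,"dy":-0.036,"dz":0,"wx":0,"wy":0,"wz":-0.02,"grip":1},{"dx":0.005,"dy":-0.036,"dz":0,"wx":0,"wy":0,"wz":-0.02,"grip":1},{"dx":0.005,"dy":-0.036,"dz":0,"wx":0,"wy":0,"wz":-0.02,"grip":1},{"dx":0.003,"dy":-0.022,"dz":0,"wx":0,"wy":0,"wz":-0.01,"grip":1},{"dx":0.001,"dy":-0.008,"dz":0,"wx":0,"wy":0,"wz":0,"grip":1}]'
python3 -m jog '[{"dx":0,"dy":0,"dz":0,"wx":0,"wy":0,"wz":0,"grip":1},{"dx":0,"dy":0,"dz":0,"wx":0,"wy":0,"wz":0,"grip":1},{"dx":0,"dy":0,"dz":0,"wx":0,"wy":0,"wz":0,"grip":1}]'
python3 -c "
from h import *
np.save('wc8.npy',cal('wrist'),allow_pickle=True)
snap('wrist','w8');snap('side','s8');snap('scene','c8');s=env.state();print(s['ee_pos'],s['ee_rot'],s['force'])
a=cv2.imread('pics/w8_full.png');b=cv2.imread('pics/s8_full.png')[220:340,215:345];c=cv2.imread('pics/c8_full.png')[190:310,285:415]
v=lambda i:cv2.resize(i,(325,300),interpolation=2)
cv2.imwrite('pics/v8.png',np.vstack([cv2.resize(a[120:370,140:465],(650,300)) if 0 else np.hstack([v(b),v(c)]),cv2.resize(a[:260],(650,300))]))
cs=cal('side');print(proj(cs,[574.8,-294.3,32]))"
```

```text
time_s: 22.65
ee_pos: [534.0, -4.9, 168.3]
ee_rot: [179.9, -0.1, -10.9]
force: [0.3, -0.2, -6.7]
gripper_width: 13.2
time_s: 23.65
ee_pos: [571.8, -296.6, 164.1]
ee_rot: [179.9, 0.3, -20.8]
force: [-0.1, -0.8, -6.1]
gripper_width: 13.5
time_s: 23.95
ee_pos: [572.7, -291.8, 165.4]
ee_rot: [180.0, 0.2, -20.6]
force: [0.8, -0.3, -6.8]
gripper_width: 13.7
[ 573.07322118 -292.14803661  165.87311347] [ 1.79967820e+02  1.61317239e-01 -2.05795758e+01] [-0.72782612 -0.5120705  -6.68394753]
[np.float64(281.05864377607446), np.float64(289.89933412389604)]
```

View pics/v8.png

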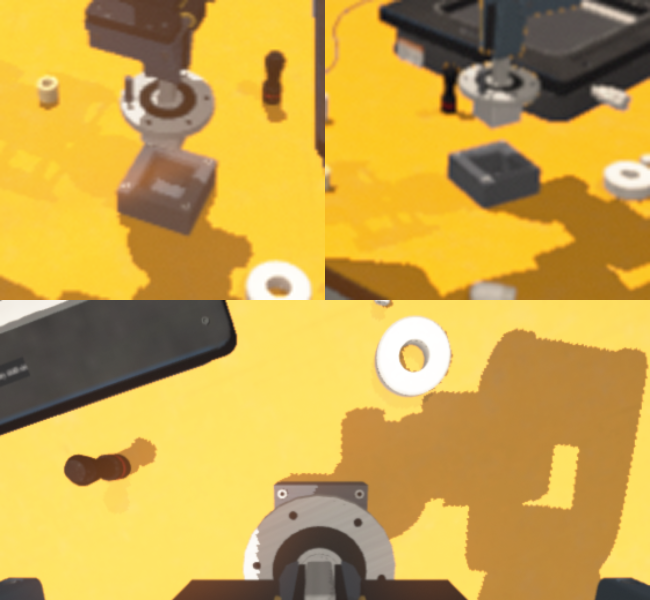

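```bash
python3 - <<'E'
from h import *
w=np.load('wc8.npy',allow_pickle=True).item()
a=atz(w,283/1.1607,194/1.1538,32)[:2];b=atz(w,362/1.1607,194/1.1538,32)[:2]
e=b-a;n=np.linalg.norm(e);print(a,b,n,np.degrees(np.arctan2(e[1],e[0]))%90)
u=e/n;m=(a+b)/2
for s in(1,-1):print(m+31.1*s*np.array([-u[1],u[0]]))
# wheel holes / post top as held
s=env.state();print(s['ee_pos'],s['ee_rot'])
E
```

```text
[ 614.11462875 -276.96641504] [ 591.78102559 -336.55446791] 63.63588511541088 69.45400103436901
[ 632.06957885 -317.67527446]
[ 573.82607549 -295.84560848]
[ 573.07322118 -292.14803661  165.87311347] [ 1.79967820e+02  1.61317239e-01 -2.05795758e+01]
```

```bash

python3 -m jog '[{"dx":0.001,"dy":-0.0034,"dz":-0.01,"wx":0,"wy":-0.002,"wz":-0.002,"grip":1},{"dx":0,"dy":0,"dz":-0.015,"wx":0,"wy":0,"wz":0,"grip":1},{"dx":0,"dy":0,"dz":-0.01,"wx":0,"wy":0,"wz":0,"grip":1},{"dx":0,"dy":0,"dz":-0.008,"wx":0,"wy":0,"wz":0,"grip":1},{"dx":0,"dy":0,"dz":0,"wx":0,"wy":0,"wz":0,"grip":1},{"dx":0,"dy":0,"dz":0,"wx":0,"wy":0,"wz":0,"grip":1},{"dx":0,"dy":0,"dz":0,"wx":0,"wy":0,"wz":0,"grip":1}]'
```

```text
time_s: 24.8
ee_pos: [574.6, -296.8, 123.4]
ee_rot: [180.0, -0.0, -20.8]
force: [0.3, 0.1, -6.1]
gripper_width: 13.6
```

```bash

python3 -m jog '[{"dx":-0.0005,"dy":0.001,"dz":-0.006,"wx":0,"wy":0,"wz":0,"grip":1},{"dx":0,"dy":0,"dz":-0.005,"wx":0,"wy":0,"wz":0,"grip":1},{"dx":0,"dy":0,"dz":-0.004,"wx":0,"wy":0,"wz":0,"grip":1},{"dx":0,"dy":0,"dz":-0.004,"wx":0,"wy":0,"wz":0,"grip":1},{"dx":0,"dy":0,"dz":0,"wx":0,"wy":0,"wz":0,"grip":1}]'
python3 -m jog '[{"dx":0,"dy":0,"dz":-0.004,"wx":0,"wy":0,"wz":0,"grip":1},{"dx":0,"dy":0,"dz":-0.004,"wx":0,"wy":0,"wz":0,"grip":1},{"dx":0,"dy":0,"dz":0,"wx":0,"wy":0,"wz":0,"grip":1}]'
```

```text
time_s: 25.3
ee_pos: [573.2, -295.2, 102.8]
ee_rot: [-180.0, 0.1, -20.8]
force: [0.6, 0.3, -5.6]
gripper_width: 13.5
time_s: 25.6
ee_pos: [573.3, -295.3, 94.9]
ee_rot: [-180.0, 0.1, -20.8]
force: [0.1, 0.6, -6.4]
gripper_width: 13.5
```

```bash

python3 -m jog '[{"dx":0,"dy":0,"dz":-0.003,"wx":0,"wy":0,"wz":0,"grip":1},{"dx":0,"dy":0,"dz":-0.003,"wx":0,"wy":0,"wz":0,"grip":1},{"dx":0,"dy":0,"dz":-0.002,"wx":0,"wy":0,"wz":0,"grip":1},{"dx":0,"dy":0,"dz":0,"wx":0,"wy":0,"wz":0,"grip":1}]'
python3 -m jog '[{"dx":0,"dy":0,"dz":-0.001,"wx":0,"wy":0,"wz":0,"grip":1},{"dx":0,"dy":0,"dz":0,"wx":0,"wy":0,"wz":0,"grip":1}]'
python3 -m jog '[{"dx":0,"dy":0,"dz":-0.001,"wx":0,"wy":0,"wz":0,"grip":1},{"dx":0,"dy":0,"dz":0,"wx":0,"wy":0,"wz":0,"grip":1}]'
```

```text
time_s: 26.0
ee_pos: [573.5, -295.4, 87.2]
ee_rot: [-180.0, 0.1, -20.8]
force: [1.3, 1.8, -6.9]
gripper_width: 13.8
time_s: 26.2
ee_pos: [573.5, -295.5, 86.6]
ee_rot: [-180.0, 0.1, -20.8]
force: [0.8, 1.3, -7.0]
gripper_width: 13.6
time_s: 26.4
ee_pos: [573.7, -295.5, 86.0]
ee_rot: [-180.0, 0.0, -20.8]
force: [0.3, 2.3, -4.4]
gripper_width: 13.8
```

```bash

python3 -m jog '[{"dx":0,"dy":0,"dz":-0.0007,"wx":0,"wy":0,"wz":0,"grip":1},{"dx":0,"dy":0,"dz":0,"wx":0,"wy":0,"wz":0,"grip":1}]'
python3 -m jog '[{"dx":0,"dy":0,"dz":0,"wx":0,"wy":0,"wz":0,"grip":0.6},{"dx":0,"dy":0,"dz":0,"wx":0,"wy":0,"wz":0,"grip":0.4},{"dx":0,"dy":0,"dz":0,"wx":0,"wy":0,"wz":0,"grip":0.2},{"dx":0,"dy":0,"dz":0,"wx":0,"wy":0,"wz":0,"grip":0.1},{"dx":0,"dy":0,"dz":0,"wx":0,"wy":0,"wz":0,"grip":0.1},{"dx":0,"dy":0,"dz":0,"wx":0,"wy":0,"wz":0,"grip":0.1}]'
python3 -m jog '[{"dx":0,"dy":0,"dz":0.02,"wx":0,"wy":0,"wz":0,"grip":0.1},{"dx":0,"dy":0,"dz":0.03,"wx":0,"wy":0,"wz":0,"grip":0.1},{"dx":-0.02,"dy":0,"dz":0.04,"wx":0,"wy":0,"wz":0,"grip":0.1},{"dx":-0.03,"dy":0,"dz":0.04,"wx":0,"wy":0,"wz":0,"grip":0.1},{"dx":-0.04,"dy":0,"dz":0.03,"wx":0,"wy":0,"wz":0,"grip":0.1},{"dx":-0.02,"dy":0.01,"dz":0.03,"wx":0,"wy":0,"wz":0,"grip":0.1},{"dx":0,"dy":0,"dz":0,"wx":0,"wy":0,"wz":0,"grip":0.1},{"dx":0,"dy":0,"dz":0,"wx":0,"wy":0,"wz":0,"grip":0.1}]'
python3 -c "
from h import *
np.save('wc9.npy',cal('wrist'),allow_pickle=True)
snap('wrist','w9');snap('side','s9');c=cal('wrist');u,v=np.array(proj(c,[574.4,-295,52])).astype(int);print(u,v)
a=cv2.imread('pics/w9_full.png')[max(0,v-70):v+80,u-75:u+75];b=cv2.imread('pics/s9_full.png')[155:320,225:375]
print(a.shape,max(0,v-70),u-75)
cv2.imwrite('pics/v9.png',np.hstack([cv2.resize(a,(450,450),interpolation=2),cv2.resize(b,(346,450),interpolation=2)]))"
```

```text
time_s: 26.6
ee_pos: [573.8, -295.5, 85.9]
ee_rot: [-180.0, -0.0, -20.8]
force: [0.2, 2.5, 1.9]
gripper_width: 13.7
time_s: 27.2
ee_pos: [573.6, -295.7, 84.9]
ee_rot: [180.0, 0.0, -20.8]
force: [0.7, -0.3, -0.3]
gripper_width: 41.1
time_s: 28.0
ee_pos: [463.7, -285.7, 275.7]
ee_rot: [180.0, -0.1, -20.8]
force: [0.2, -0.4, -0.4]
gripper_width: 41.1
248 94
(150, 150, 3) 24 173
```

View pics/v9.png

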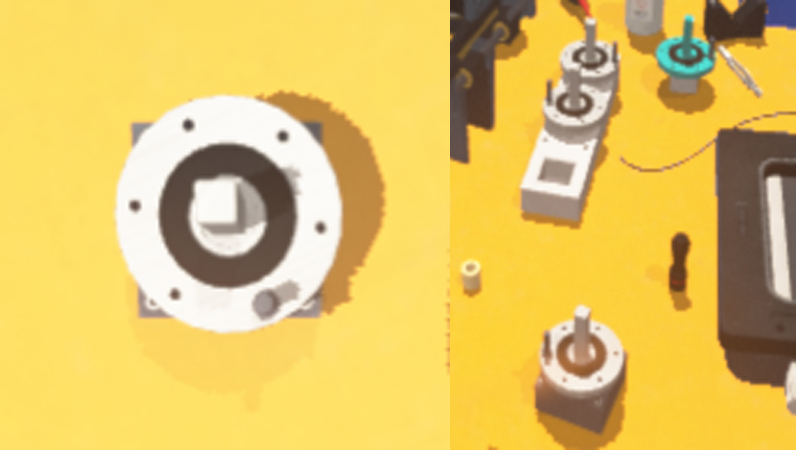

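```bash
python3 - <<'E'
from h import *
w=np.load('wc9.npy',allow_pickle=True).item()
P=lambda x,y,z:atz(w,172.7+x/3,23.7+y/3,z)[:2].round(1)
print('wheel',P(229,214,52),'post',P(216,205,104),'pin r',np.linalg.norm(P(264,304,78)-P(229,214,52)))
print('nest corners mean',np.mean([P(133,123,32),P(322,123,32),P(322,318,32),P(138,318,32)],axis=0))
print('wheel dia mm',np.linalg.norm(P(115,214,52)-P(342,214,52)))
print(env.job_done())
E
```

```text
wheel [ 575.1 -296.7] post [ 573.1 -295.6] pin r 36.822954797245764
nest corners mean [ 574.5 -294.6]
wheel dia mm 87.32565487873536
the job is handed in; nothing more can be done
None
```

The job is handed in at about 28 s of the 72 s allowed. The gummed-up roller is in the reject nest and the other two are turned about half a turn in the rack.

- **Feeling the wheels:** The right-hand roller, the end nearest the nest, dragged. I read a lasting 6–9 N while pushing and about 5 N when I stopped, so I left its pin 8 mm from where it stood. The middle and left wheels ran freely with no lasting force. Each was pushed round about 160–175°, and the picture taken before the lift shows both pins about 72 mm from their start.
- **Placing the reject:** I held it by the top of its post at 40 N and lowered it in steps of 6 mm or less. The vertical force changed from carrying the weight to floor contact at TCP height 85.9 mm. That is the same height as when I gripped it in the rack, so it should be on the pocket floor. I then opened the fingers and moved clear.
- **Last checks:**
  - The last picture puts the roller upright, with its post at (573.1, −295.6) and its wheel at (575.1, −296.7).
  - The nest centre measured (574.5, −294.6), so the roller is within about 2 mm of it.
  - The two estimates differ by about 2 mm, which is the calibration's accuracy.
  - The other two rollers are standing in the rack, and the stamp and bushing look unmoved. I did not measure the bystanders again. The bottle is only partly in that picture and the ring gauge is not shown in it.

One move was refused at the start because its rows left out some fields; nothing moved.

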